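# Deal the paint markers to two places

## Robot

A 6-joint arm with a two-finger parallel gripper is mounted at the origin on the work surface. World frame = base frame: x ahead of the robot, y to its left, z up, the work surface at z = 0. Lengths are in m, angles in rad, forces in N, time in s.
With the tool pointing down it reaches from about 0.275 to 0.75 m from the base axis. Payload 10.2 kg.
Tool frame: the origin (TCP) lies midway between the tips of the shut fingers; the grasp point (between the pads) lies 19 mm behind it (env.hold_point_z is the distance from the TCP to the grasp point, in m); z points along the fingers, y is the line along which they close (so a half turn about z gives the same grasp; the last joint's range is limited). The gripper opens to 85 mm and grips with 20 to 120 N. Pads are 22 mm wide; open, the fingers measure 114 mm over their backs; the gripper's body (76 mm by 85 mm) begins 54 mm behind the grasp point. The pads swing forward as they close: fully open they stand 13 mm farther back than shut.
Start: joints at [-1.53, 0.313, 1.498, -0, 1.331, -0.223], TCP at [0.137, -0.507, 0.231] pointing down, gripper open.
Joint ranges: [-2.94, 2.94], [-0.97, 2.17], [0.19, 2.56], [-1.23, 4.37], [0.02, 3.11], [-2.88, 2.88]. Speed limits (rad/s): [2.39, 2.39, 3.01, 3.14, 3.14, 3.14].

## Interface

Orientations are given as a unit quaternion [x, y, z, w].
In Python, from bench import env, camrig, job, sense gives the robot as it stands (env), with the cameras (camrig), the readings as plain functions and the job (job). Calls block until the motion is done:
- env.reach(position, orientation): joint-space move of the TCP to a pose.
- env.movel(position, velocity=0.15, frame=None, guard=None): straight line of the TCP; frame=None keeps the orientation; velocity is the mean speed in m/s. With guard (N) it stops when the force on the tool has changed by that much, and returns True; else False.
- env.set_joints(angles): joint-space move.
- env.release() and env.close_gripper(effort=None): open the fingers fully, or close them until they stop; effort is the grip in N (None keeps the last).
- env.hold(seconds).
- env.ik(position, orientation): joint angles nearest the present ones, or None.
- sense(): the state.
- camrig.grab_frame(name): name is "scene" or "top" or "wrist"; returns a dict with "frame" (400x640x3 uint8, red, green, blue), "mtx" (3x3 intrinsics, pixels), "k1" (the pictures are not rectified: a ray, as slopes to the right and down, at radius r is drawn at 1 + k1 r^2 times it, then the intrinsics apply), "view" (4x4, takes a point from world to camera coordinates). Camera axes: x right, y down, z forward; pixel columns grow to the right and rows downward; lengths in m; the calibration is good to about 2 mm. A picture is of the moment at which its call begins. There is no depth.
A pose or a line that the arm cannot do raises env.MotionError and nothing moves.
- job.hand_in(): hands the job in; it is judged then, once.
The state is a dict: "clock": time; "joints": joint angles; "qvel": joint speeds; "joint_efforts": joint torques, N m; "position": TCP position; "ee_rot": TCP orientation; "contact_force": force on the tool from outside, world axes, zero at the start; "ft_torque": the same for the moment, N m; "finger_gap": opening from 0.0 (shut) to 1.0 (fully open); "gripper_force": force on a finger pad.
Only numpy, scipy, OpenCV 4.12 (cv2) and the standard library are available. Lean on these libraries where they do the work, as an engineer would, in place of code of your own. Each camera call takes 0.05 s, during which the arm holds its last target. There are 200 camera calls.

## Task

Share out the four paint markers from the sloping rack between the two trays as you would deal cards: one at a time, red tray first, then the blue one, and round again until each tray holds two. Lay each marker down on the floor of its tray, lengthwise, about midway along it, beside the other and not on top of it, and set it down rather than dropping it. Leave the two paint jars, the glue bottle and the glue gun where they are.

Things in the scene. Friction and masses are not known exactly. Their poses are not given: they have to be found in the camera images.
- marker_a: Jumbo paint marker with a red cap: square rigid bar 140 x 24 x 24 mm, about 60 g, not rolling. Origin at its centre; x along its length towards the cap end, y across. At the start it lies in one of the rack's four lanes, cap end uphill, x pointing up the slope (35 degrees above level), z square to the slope, lower end against the rack's lip.
- marker_b: Jumbo paint marker with a blue cap: square rigid bar 140 x 24 x 24 mm, about 60 g, not rolling. Origin at its centre; x along its length towards the cap end, y across. At the start it lies in one of the rack's four lanes, cap end uphill, x pointing up the slope (35 degrees above level), z square to the slope, lower end against the rack's lip.
- marker_c: Jumbo paint marker with a yellow cap: square rigid bar 140 x 24 x 24 mm, about 60 g, not rolling. Origin at its centre; x along its length towards the cap end, y across. At the start it lies in one of the rack's four lanes, cap end uphill, x pointing up the slope (35 degrees above level), z square to the slope, lower end against the rack's lip.
- marker_d: Jumbo paint marker with a green cap: square rigid bar 140 x 24 x 24 mm, about 60 g, not rolling. Origin at its centre; x along its length towards the cap end, y across. At the start it lies in one of the rack's four lanes, cap end uphill, x pointing up the slope (35 degrees above level), z square to the slope, lower end against the rack's lip.
- tray_red: Open red plastic tray, outside 190 (x) x 170 (y) x 30 mm high, walls and floor 5 mm thick, loose, about 0.6 kg, empty at the start, beside the rack (left or right of it). Origin at the centre of its underside; x along its longer side, z up.
- tray_blue: Open blue plastic tray, outside 190 (x) x 170 (y) x 30 mm high, walls and floor 5 mm thick, loose, about 0.6 kg, empty at the start, beside the rack (left or right of it). Origin at the centre of its underside; x along its longer side, z up.
- rack: Fixed plywood rack, 226 wide (y), 150 deep, 120 mm high. Face slopes 35 deg from level, low edge towards robot (-x). Lanes at y = -90, -30, 30, 90 mm: 36 mm free between markers. At the foot a 16 mm high lip, and beside each marker 12 mm high cheeks (3 mm gap) for the first 28 mm of slope; above that the face is bare. Lift markers square to the slope. Origin: centre of underside.
- jar_yellow: Bystander: yellow paint jar, 52 mm wide, 55 mm high, standing between robot and rack. Origin under its centre.
- jar_green: Bystander: white paint jar with green lid, 52 mm wide, 55 mm high, standing between robot and rack. Origin under its centre.
- glue_bottle: Bystander: white bottle with orange cap, 60 mm wide, 160 mm high, standing right of the rack's far end. Origin under its centre.
- glue_gun: Bystander: black glue gun lying on its side, about 170 x 150 mm, 34 mm high, left of the rack's far end. Origin under the middle of its barrel.

How it is judged:
On the way, in this order (a step that is already met when the one before it is completed fails the run):
1. a marker lies released in the red tray (((horizontal distance between marker_a and tray_red below 0.072 m and z of marker_a in the frame of tray_red below 0.022 m and angle between the x axis of marker_a and the x axis of tray_red, either way round below 0.3 rad) or (horizontal distance between marker_b and tray_red below 0.072 m and z of marker_b in the frame of tray_red below 0.022 m and angle between the x axis of marker_b and the x axis of tray_red, either way round below 0.3 rad) or (horizontal distance between marker_c and tray_red below 0.072 m and z of marker_c in the frame of tray_red below 0.022 m and angle between the x axis of marker_c and the x axis of tray_red, either way round below 0.3 rad) or (horizontal distance between marker_d and tray_red below 0.072 m and z of marker_d in the frame of tray_red below 0.022 m and angle between the x axis of marker_d and the x axis of tray_red, either way round below 0.3 rad)) and contact force between the fingers and anything else below 0.1 N), for 0.2 s.
2. a marker lies released in the blue tray too (all of step 1 and ((horizontal distance between marker_a and tray_blue below 0.072 m and z of marker_a in the frame of tray_blue below 0.022 m and angle between the x axis of marker_a and the x axis of tray_blue, either way round below 0.3 rad) or (horizontal distance between marker_b and tray_blue below 0.072 m and z of marker_b in the frame of tray_blue below 0.022 m and angle between the x axis of marker_b and the x axis of tray_blue, either way round below 0.3 rad) or (horizontal distance between marker_c and tray_blue below 0.072 m and z of marker_c in the frame of tray_blue below 0.022 m and angle between the x axis of marker_c and the x axis of tray_blue, either way round below 0.3 rad) or (horizontal distance between marker_d and tray_blue below 0.072 m and z of marker_d in the frame of tray_blue below 0.022 m and angle between the x axis of marker_d and the x axis of tray_blue, either way round below 0.3 rad))), for 0.2 s.
3. a second marker lies released in the red tray (((horizontal distance between each of marker_b, marker_a and tray_red below 0.072 m and z of each of marker_b, marker_a in the frame of tray_red below 0.022 m and angle between the x axis of each of marker_b, marker_a and the x axis of tray_red, either way round below 0.3 rad) or (horizontal distance between each of marker_c, marker_a and tray_red below 0.072 m and z of each of marker_c, marker_a in the frame of tray_red below 0.022 m and angle between the x axis of each of marker_c, marker_a and the x axis of tray_red, either way round below 0.3 rad) or (horizontal distance between each of marker_c, marker_b and tray_red below 0.072 m and z of each of marker_c, marker_b in the frame of tray_red below 0.022 m and angle between the x axis of each of marker_c, marker_b and the x axis of tray_red, either way round below 0.3 rad) or (horizontal distance between each of marker_d, marker_a and tray_red below 0.072 m and z of each of marker_d, marker_a in the frame of tray_red below 0.022 m and angle between the x axis of each of marker_d, marker_a and the x axis of tray_red, either way round below 0.3 rad) or (horizontal distance between each of marker_d, marker_b and tray_red below 0.072 m and z of each of marker_d, marker_b in the frame of tray_red below 0.022 m and angle between the x axis of each of marker_d, marker_b and the x axis of tray_red, either way round below 0.3 rad) or (horizontal distance between each of marker_d, marker_c and tray_red below 0.072 m and z of each of marker_d, marker_c in the frame of tray_red below 0.022 m and angle between the x axis of each of marker_d, marker_c and the x axis of tray_red, either way round below 0.3 rad)) and ((horizontal distance between marker_a and tray_blue below 0.072 m and z of marker_a in the frame of tray_blue below 0.022 m and angle between the x axis of marker_a and the x axis of tray_blue, either way round below 0.3 rad) or (horizontal distance between marker_b and tray_blue below 0.072 m and z of marker_b in the frame of tray_blue below 0.022 m and angle between the x axis of marker_b and the x axis of tray_blue, either way round below 0.3 rad) or (horizontal distance between marker_c and tray_blue below 0.072 m and z of marker_c in the frame of tray_blue below 0.022 m and angle between the x axis of marker_c and the x axis of tray_blue, either way round below 0.3 rad) or (horizontal distance between marker_d and tray_blue below 0.072 m and z of marker_d in the frame of tray_blue below 0.022 m and angle between the x axis of marker_d and the x axis of tray_blue, either way round below 0.3 rad)) and contact force between the fingers and anything else below 0.1 N), for 0.2 s.
At the end, for the whole second after the job is handed in: Each tray holds two markers, released and at rest, each lying on the tray's floor and not on another marker (centre less than 22 mm above the tray's underside; 17 mm when flat), along the tray's long side within 17 degrees, and its centre within 72 mm of the tray's centre seen from above (((horizontal distance between each of marker_b, marker_a and tray_red below 0.072 m and z of each of marker_b, marker_a in the frame of tray_red below 0.022 m and angle between the x axis of each of marker_b, marker_a and the x axis of tray_red, either way round below 0.3 rad) or (horizontal distance between each of marker_c, marker_a and tray_red below 0.072 m and z of each of marker_c, marker_a in the frame of tray_red below 0.022 m and angle between the x axis of each of marker_c, marker_a and the x axis of tray_red, either way round below 0.3 rad) or (horizontal distance between each of marker_c, marker_b and tray_red below 0.072 m and z of each of marker_c, marker_b in the frame of tray_red below 0.022 m and angle between the x axis of each of marker_c, marker_b and the x axis of tray_red, either way round below 0.3 rad) or (horizontal distance between each of marker_d, marker_a and tray_red below 0.072 m and z of each of marker_d, marker_a in the frame of tray_red below 0.022 m and angle between the x axis of each of marker_d, marker_a and the x axis of tray_red, either way round below 0.3 rad) or (horizontal distance between each of marker_d, marker_b and tray_red below 0.072 m and z of each of marker_d, marker_b in the frame of tray_red below 0.022 m and angle between the x axis of each of marker_d, marker_b and the x axis of tray_red, either way round below 0.3 rad) or (horizontal distance between each of marker_d, marker_c and tray_red below 0.072 m and z of each of marker_d, marker_c in the frame of tray_red below 0.022 m and angle between the x axis of each of marker_d, marker_c and the x axis of tray_red, either way round below 0.3 rad)) and ((horizontal distance between each of marker_b, marker_a and tray_blue below 0.072 m and z of each of marker_b, marker_a in the frame of tray_blue below 0.022 m and angle between the x axis of each of marker_b, marker_a and the x axis of tray_blue, either way round below 0.3 rad) or (horizontal distance between each of marker_c, marker_a and tray_blue below 0.072 m and z of each of marker_c, marker_a in the frame of tray_blue below 0.022 m and angle between the x axis of each of marker_c, marker_a and the x axis of tray_blue, either way round below 0.3 rad) or (horizontal distance between each of marker_c, marker_b and tray_blue below 0.072 m and z of each of marker_c, marker_b in the frame of tray_blue below 0.022 m and angle between the x axis of each of marker_c, marker_b and the x axis of tray_blue, either way round below 0.3 rad) or (horizontal distance between each of marker_d, marker_a and tray_blue below 0.072 m and z of each of marker_d, marker_a in the frame of tray_blue below 0.022 m and angle between the x axis of each of marker_d, marker_a and the x axis of tray_blue, either way round below 0.3 rad) or (horizontal distance between each of marker_d, marker_b and tray_blue below 0.072 m and z of each of marker_d, marker_b in the frame of tray_blue below 0.022 m and angle between the x axis of each of marker_d, marker_b and the x axis of tray_blue, either way round below 0.3 rad) or (horizontal distance between each of marker_d, marker_c and tray_blue below 0.072 m and z of each of marker_d, marker_c in the frame of tray_blue below 0.022 m and angle between the x axis of each of marker_d, marker_c and the x axis of tray_blue, either way round below 0.3 rad)) and linear speed of each of marker_a, marker_b, marker_c, marker_d below 0.02 m/s); the robot touches nothing.
It fails at once if the red tray gets a second marker while the blue tray has none (((horizontal distance between each of marker_b, marker_a and tray_red below 0.09 m and z of each of marker_b, marker_a in the frame of tray_red below 0.04 m) or (horizontal distance between each of marker_c, marker_a and tray_red below 0.09 m and z of each of marker_c, marker_a in the frame of tray_red below 0.04 m) or (horizontal distance between each of marker_c, marker_b and tray_red below 0.09 m and z of each of marker_c, marker_b in the frame of tray_red below 0.04 m) or (horizontal distance between each of marker_d, marker_a and tray_red below 0.09 m and z of each of marker_d, marker_a in the frame of tray_red below 0.04 m) or (horizontal distance between each of marker_d, marker_b and tray_red below 0.09 m and z of each of marker_d, marker_b in the frame of tray_red below 0.04 m) or (horizontal distance between each of marker_d, marker_c and tray_red below 0.09 m and z of each of marker_d, marker_c in the frame of tray_red below 0.04 m)) and not ((horizontal distance between marker_a and tray_blue below 0.09 m and z of marker_a in the frame of tray_blue below 0.04 m) or (horizontal distance between marker_b and tray_blue below 0.09 m and z of marker_b in the frame of tray_blue below 0.04 m) or (horizontal distance between marker_c and tray_blue below 0.09 m and z of marker_c in the frame of tray_blue below 0.04 m) or (horizontal distance between marker_d and tray_blue below 0.09 m and z of marker_d in the frame of tray_blue below 0.04 m))).
It fails at once if the blue tray gets a marker while the red tray has none (((horizontal distance between marker_a and tray_blue below 0.09 m and z of marker_a in the frame of tray_blue below 0.04 m) or (horizontal distance between marker_b and tray_blue below 0.09 m and z of marker_b in the frame of tray_blue below 0.04 m) or (horizontal distance between marker_c and tray_blue below 0.09 m and z of marker_c in the frame of tray_blue below 0.04 m) or (horizontal distance between marker_d and tray_blue below 0.09 m and z of marker_d in the frame of tray_blue below 0.04 m)) and not ((horizontal distance between marker_a and tray_red below 0.09 m and z of marker_a in the frame of tray_red below 0.04 m) or (horizontal distance between marker_b and tray_red below 0.09 m and z of marker_b in the frame of tray_red below 0.04 m) or (horizontal distance between marker_c and tray_red below 0.09 m and z of marker_c in the frame of tray_red below 0.04 m) or (horizontal distance between marker_d and tray_red below 0.09 m and z of marker_d in the frame of tray_red below 0.04 m))).
It fails at once if the blue tray gets a second marker while the red tray does not hold two (((horizontal distance between each of marker_b, marker_a and tray_blue below 0.09 m and z of each of marker_b, marker_a in the frame of tray_blue below 0.04 m) or (horizontal distance between each of marker_c, marker_a and tray_blue below 0.09 m and z of each of marker_c, marker_a in the frame of tray_blue below 0.04 m) or (horizontal distance between each of marker_c, marker_b and tray_blue below 0.09 m and z of each of marker_c, marker_b in the frame of tray_blue below 0.04 m) or (horizontal distance between each of marker_d, marker_a and tray_blue below 0.09 m and z of each of marker_d, marker_a in the frame of tray_blue below 0.04 m) or (horizontal distance between each of marker_d, marker_b and tray_blue below 0.09 m and z of each of marker_d, marker_b in the frame of tray_blue below 0.04 m) or (horizontal distance between each of marker_d, marker_c and tray_blue below 0.09 m and z of each of marker_d, marker_c in the frame of tray_blue below 0.04 m)) and not ((horizontal distance between each of marker_b, marker_a and tray_red below 0.09 m and z of each of marker_b, marker_a in the frame of tray_red below 0.04 m) or (horizontal distance between each of marker_c, marker_a and tray_red below 0.09 m and z of each of marker_c, marker_a in the frame of tray_red below 0.04 m) or (horizontal distance between each of marker_c, marker_b and tray_red below 0.09 m and z of each of marker_c, marker_b in the frame of tray_red below 0.04 m) or (horizontal distance between each of marker_d, marker_a and tray_red below 0.09 m and z of each of marker_d, marker_a in the frame of tray_red below 0.04 m) or (horizontal distance between each of marker_d, marker_b and tray_red below 0.09 m and z of each of marker_d, marker_b in the frame of tray_red below 0.04 m) or (horizontal distance between each of marker_d, marker_c and tray_red below 0.09 m and z of each of marker_d, marker_c in the frame of tray_red below 0.04 m))).
It fails at once if a marker is dropped (falls faster than 0.6 m/s out of the fingers, some 18 mm) ((linear speed of marker_a above 0.6 m/s and contact force between the fingers and marker_a below 0.05 N) or (linear speed of marker_b above 0.6 m/s and contact force between the fingers and marker_b below 0.05 N) or (linear speed of marker_c above 0.6 m/s and contact force between the fingers and marker_c below 0.05 N) or (linear speed of marker_d above 0.6 m/s and contact force between the fingers and marker_d below 0.05 N)).
It fails at once if a jar, the glue bottle or the glue gun is shifted more than 30 mm (distance of any of jar_yellow, jar_green, glue_bottle, glue_gun from where it was at the start of the episode above 0.03 m).
It also fails if it takes over 67 s, if anything falls off the work surface, if the arm or the gripper's body presses on something with over 40 N, if the wrist force passes 120 N, or if a joint passes its speed limit or range.

## Working session

There is one attempt and no reset: what is moved stays moved. The work goes in short steps, each a Python script; the robot and the scene stay as the last script left them, time stands still between calls to the robot, and variables do not carry over. Pictures are saved under pics/ and viewed, at most 10 in all, crops included, and the job is handed in when it is done.

```bash
mkdir -p pics; ls; python3 - <<'E'
from bench import env, camrig, job, sense
import cv2,numpy as np
for n in ("scene","top"):
    f=camrig.grab_frame(n); cv2.imwrite(f"pics/{n}0.png",f["frame"][:,:,::-1]); print(n,f["mtx"].tolist(),f["k1"],np.round(f["view"],4).tolist())
s=sense(); print(s["clock"],s["finger_gap"],env.hold_point_z,s["ee_rot"])
E
```

```text
bench.py
pics
scene [[415.3285857928791, 0.0, 317.8933294019979], [0.0, 415.3285857928791, 197.04893332694422], [0.0, 0.0, 1.0]] -0.07923075210505705 [[0.8182, 0.5748, 0.0102, -0.4615], [0.4842, -0.6794, -0.5513, -0.2274], [-0.31, 0.456, -0.8343, 1.2228], [0.0, 0.0, 0.0, 1.0]]
top [[487.5419932840306, 0.0, 318.0696644840732], [0.0, 487.5419932840306, 199.85095558992694], [0.0, 0.0, 1.0]] -0.09784408309152111 [[0.0154, -0.9999, 0.001, -0.0208], [-0.9961, -0.0154, -0.0866, 0.5376], [0.0866, 0.0003, -0.9962, 1.002], [0.0, 0.0, 0.0, 1.0]]
0.1 1.0004052986175764 0.0187 [ 9.91310738e-01  1.31539711e-01  5.33858278e-05 -5.67092973e-04]
```

View pics/top0.png

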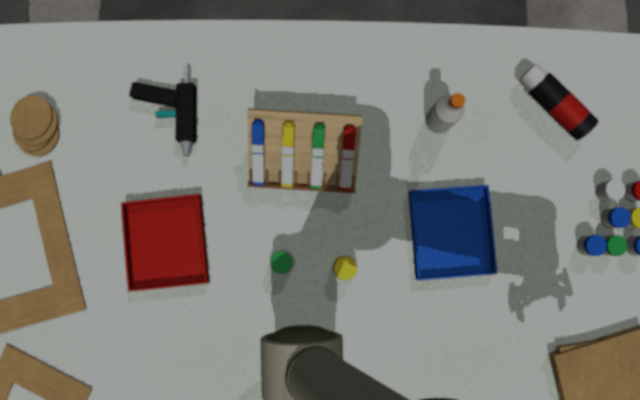

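View pics/scene0.png

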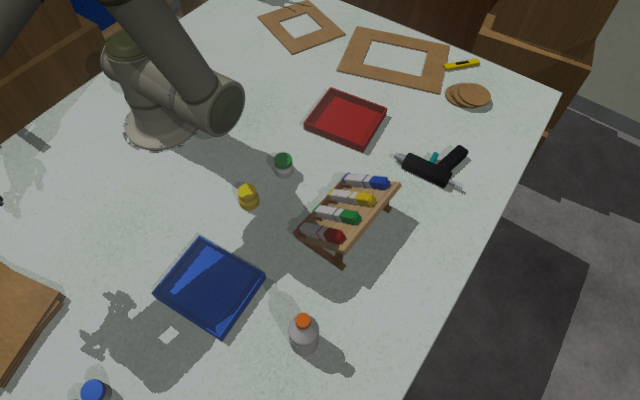

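The top view shows the rack centred near (305,150), with the lanes from left to right holding blue (258,155), yellow (288,155), green (318,155) and red (347,157). The red tray is at (166,243) on the left and the blue tray at (452,232) on the right. The jars are at (281,262) and (345,268), and the scene view shows the same layout. Next I'll measure by triangulation.

```bash
cat > h.py <<'E'
import numpy as np, cv2
def norm(f,uv):
    return cv2.undistortPoints(np.float64(uv).reshape(-1,1,2),f["mtx"],np.array([f["k1"],0,0,0.])).reshape(-1,2)
def tri(f,uv,g,uw):
    X=cv2.triangulatePoints(f["view"][:3],g["view"][:3],norm(f,uv).T,norm(g,uw).T); return (X[:3]/X[3]).T
def onplane(f,uv,p,n):
    R,t=f["view"][:3,:3],f["view"][:3,3]; C=-R.T@t
    d=np.c_[norm(f,uv),np.ones(len(np.atleast_2d(uv)))]@R
    return C+d*(((p-C)@n)/(d@n))[:,None]
def mask(img,c):
    h,s,v=[a.astype(int) for a in cv2.split(cv2.cvtColor(img,cv2.COLOR_RGB2HSV))]
    lo,hi={"red":(-8,8),"blue":(100,125),"yellow":(20,35),"green":(50,80)}[c]
    hh=np.where(h>90,h-180,h) if c=="red" else h
    return ((hh>=lo)&(hh<=hi)&(s>130)&(v>40)).astype(np.uint8)
def blobs(m,lo,hi):
    cs,_=cv2.findContours(m,cv2.RETR_EXTERNAL,cv2.CHAIN_APPROX_NONE)
    return sorted([c for c in cs if lo<cv2.contourArea(c)<hi],key=cv2.contourArea,reverse=True)
def quad(c):
    hull=cv2.convexHull(c)
    for e in np.arange(2,25,.5):
        q=cv2.approxPolyDP(hull,e,True)
        if len(q)==4: return q.reshape(4,2).astype(float)
E
cat > m1.py <<'E'
from bench import env, camrig, job, sense; from h import *
F={n:camrig.grab_frame(n) for n in("top","scene")}
roi={"top":(240,100,370,200),"scene":(285,160,410,270)}
for c in("red","blue","yellow","green"):
    uv=[]
    for n in F:
        m=mask(F[n]["frame"],c); x0,y0,x1,y1=roi[n]; z=np.zeros_like(m); z[y0:y1,x0:x1]=m[y0:y1,x0:x1]
        b=blobs(z,15,2000)
        if b: M=cv2.moments(b[0]); uv.append((M["m10"]/M["m00"],M["m01"]/M["m00"])); print(c,n,np.round(uv[-1],1),[cv2.contourArea(k) for k in b])
    print(c,np.round(tri(F["top"],uv[0],F["scene"],uv[1]),4))
for c in("red","blue"):
    q={n:quad(blobs(cv2.morphologyEx(mask(F[n]["frame"],c),cv2.MORPH_CLOSE,np.ones((5,5))),2500,20000)[0]) for n in F}
    P=onplane(F["top"],q["top"],np.array([0,0,.03]),np.array([0,0,1.]))
    S=onplane(F["scene"],q["scene"],np.array([0,0,.03]),np.array([0,0,1.]))
    j=[np.argmin(np.linalg.norm(S-p,axis=1)) for p in P]
    print(c,q["top"].tolist(),"\ntop@30",np.round(P,3).tolist(),"\nscene@30",np.round(S[j],3).tolist(),"\ntri",np.round(tri(F["top"],q["top"],F["scene"],q["scene"][j]),3).tolist())
E
python3 m1.py
```

```text
red top [348.9 136.9] [251.5, 21.0]
red scene [334.5 235.7] [216.0]
red [[ 0.6569 -0.0713  0.0997]]
blue top [257.5 131.8] [225.0]
blue scene [379.3 182.3] [179.5]
blue [[0.6642 0.1092 0.0996]]
yellow top [287.9 133. ] [274.5, 26.5]
yellow scene [365.3 199. ] [221.5]
yellow [[0.6622 0.0487 0.101 ]]
green top [318.2 135.4] [191.5]
green scene [350.9 215.8] [148.0]
green [[ 0.6589 -0.0102  0.1024]]
red [[199.0, 195.0], [207.0, 281.0], [129.0, 289.0], [122.0, 204.0]] 
top@30 [[0.544, 0.238, 0.03], [0.365, 0.215, 0.03], [0.344, 0.381, 0.03], [0.522, 0.403, 0.03]] 
scene@30 [[0.55, 0.234, 0.03], [0.364, 0.216, 0.03], [0.344, 0.377, 0.03], [0.526, 0.403, 0.03]] 
tri [[0.545, 0.241, 0.02], [0.365, 0.215, 0.031], [0.343, 0.381, 0.026], [0.523, 0.406, 0.025]]
blue [[487.0, 186.0], [495.0, 272.0], [417.0, 278.0], [409.0, 192.0]] 
top@30 [[0.572, -0.37, 0.03], [0.391, -0.386, 0.03], [0.378, -0.22, 0.03], [0.557, -0.203, 0.03]] 
scene@30 [[0.578, -0.376, 0.03], [0.392, -0.388, 0.03], [0.378, -0.226, 0.03], [0.57, -0.215, 0.03]] 
tri [[0.574, -0.375, 0.017], [0.391, -0.387, 0.027], [0.376, -0.223, 0.024], [0.56, -0.208, 0.002]]
```

```bash
cat >> h.py <<'E'
from scipy.spatial.transform import Rotation as Ro
def toolR(yaw,tilt):   # tool x along yaw (uphill by tilt), tool y to the right, z into the face
    return Ro.from_euler("z",yaw)*Ro.from_euler("y",-tilt)*Ro.from_matrix(np.diag([1.,-1,-1]))
S=np.deg2rad(35)
E
python3 - <<'E'
from bench import env, camrig, job, sense; from h import *
R=toolR(np.deg2rad(-2.3),S); n=-R.as_matrix()[:,2]; y=R.as_matrix()[:,1]
c=np.array([.615,.019,.075])
env.reach(c+.16*n-.035*y,R.as_quat()); f=camrig.grab_frame("wrist"); np.savez("w1.npz",**f); cv2.imwrite("pics/w1.png",f["frame"][:,:,::-1])
env.movel(c+.16*n+.035*y); f=camrig.grab_frame("wrist"); np.savez("w2.npz",**f); cv2.imwrite("pics/w2.png",f["frame"][:,:,::-1])
s=sense();print(s["clock"],s["position"],c+.16*n+.035*y,np.round(f["view"],3).tolist())
E
```

```text
3.3333 [ 0.52185905 -0.0118373   0.20601163] [ 0.52189709 -0.01228882  0.20606433] [[-0.04, -0.999, 0.0, 0.008], [-0.945, 0.038, -0.325, 0.588], [0.325, -0.013, -0.946, 0.181], [0.0, 0.0, 0.0, 1.0]]
```

View pics/w1.png

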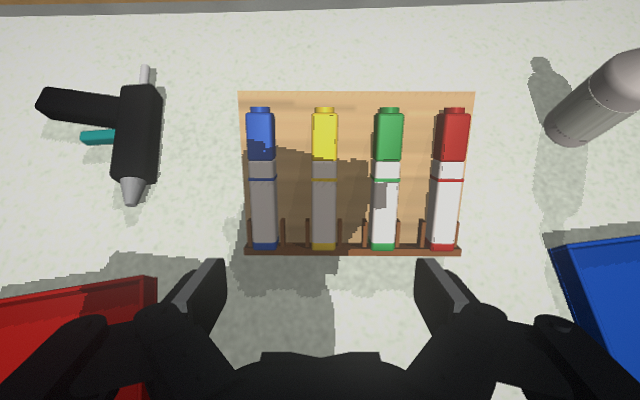

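View pics/w2.png

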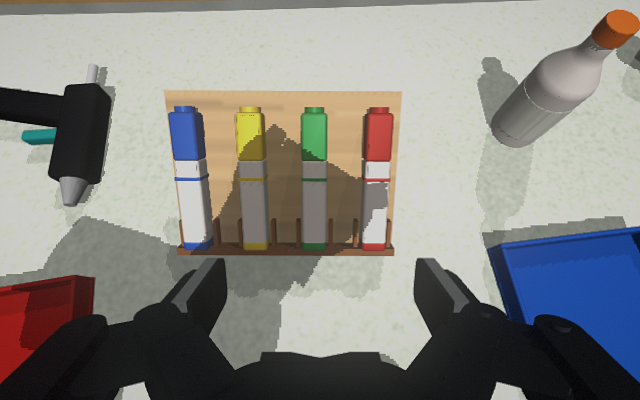

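The wrist views show all four markers and the lip. In w1 the caps are at (260,135), (325,135), (388,135) and (452,135), with the cap bottoms at row ~160. In w2 the caps are at (186,135) to (378,135). I'll triangulate the cap corners on the upper face from the silhouettes of the outer markers.

```bash
cat > m2.py <<'E'
from h import *
W=[dict(np.load(f"w{i}.npz")) for i in(1,2)]
for w in W: w["k1"]=float(w["k1"])
print(W[0]["mtx"][0,0])
def corners(f,c,side):
    m=mask(f["frame"],c); z=np.zeros_like(m); z[85:255,160:480]=m[85:255,160:480]
    b=blobs(z,200,5000)[0]; g=np.zeros_like(m); cv2.drawContours(g,[b],-1,1,-1)
    vs,us=np.nonzero(g); v1=np.percentile(vs,99.5); v0=v1-40
    pick=np.min if side<0 else np.max
    rows=np.arange(int(v1)-30,int(v1)-4)
    e=np.polyfit(rows,[pick(us[vs==r])+.5*side for r in rows],1)
    u0,u1=us[vs==int(v1)-5].min(),us[vs==int(v1)-5].max(); cols=np.arange(u0+4,u1-3)
    bt=np.polyfit(cols,[vs[us==k].max()+.5 for k in cols],1) # bottom edge
    v=v1
    for _ in range(20): u=np.polyval(e,v); v=np.polyval(bt,u)
    return np.array([[u,v],[np.polyval(e,v-30),v-30]])
for c,sides in(("blue",(-1,1)),("yellow",(-1,1)),("green",(-1,1)),("red",(-1,1))):
    for side in sides:
        q=[corners(w,c,side) for w in W]
        print(c,side,np.round(q[0][0],1),np.round(q[1][0],1),np.round(tri(W[0],q[0][:1],W[1],q[1][:1]),4))
E
python3 m2.py
```

```text
315.68934084127767
blue -1 [251.7 143.3] [173.6 159.5] [[0.635  0.1093 0.122 ]]
blue 1 [272.2 148.9] [198.2 159.5] [[0.6422 0.0953 0.1027]]
yellow -1 [311.2 160.5] [237.  160.6] [[0.6374 0.0603 0.0967]]
yellow 1 [335.9 160.5] [266.1 160.3] [[0.645  0.0359 0.0806]]m2.py:13: RankWarning: Polyfit may be poorly conditioned
  bt=np.polyfit(cols,[vs[us==k].max()+.5 for k in cols],1) # bottom edge
m2.py:13: RankWarning: Polyfit may be poorly conditioned
  bt=np.polyfit(cols,[vs[us==k].max()+.5 for k in cols],1) # bottom edge
Traceback (most recent call last):
  File "m2.py", line 19, in <module>
    q=[corners(w,c,side) for w in W]
       ~~~~~~~^^^^^^^^^^
  File "m2.py", line 7, in corners
    b=blobs(z,200,5000)[0]; g=np.zeros_like(m); cv2.drawContours(g,[b],-1,1,-1)
      ~~~~~~~~~~~~~~~~~^^^
IndexError: list index out of range
```

```bash
python3 - <<'E'
from h import *
f=np.load("w1.npz")["frame"]; H=cv2.cvtColor(f,cv2.COLOR_RGB2HSV)
for p in((255,130),(250,156),(265,156),(270,130),(388,135),(388,156),(400,135),(325,130),(452,130),(435,156),(260,170),(244,140)): print(p,H[p[1],p[0]])
E
sed -i 's/(50,80)/(50,90)/; s/(s>130)&(v>40)/(s>100)\&(v>25)/' h.py
sed -i 's/b=blobs(z,200/z=cv2.morphologyEx(z,cv2.MORPH_CLOSE,np.ones((3,3))); b=blobs(z,200/' m2.py; python3 m2.py
```

```text
(255, 130) [111 154 196]
(250, 156) [112 115 102]
(265, 156) [113 116 101]
(270, 130) [112 152 164]
(388, 135) [ 65 122 175]
(388, 156) [ 64 129 166]
(400, 135) [ 64 129 160]
(325, 130) [ 30 152 216]
(452, 130) [  2 168 187]
(435, 156) [  7 103  72]
(260, 170) [ 14  21 132]
(244, 140) [ 17  93 208]
315.68934084127767
blue -1 [248.1 159.5] [173.5 159.5] [[0.6403 0.1191 0.0976]]
blue 1 [271.9 159.5] [198.6 159.5] [[0.6416 0.0976 0.0934]]
yellow -1 [310.7 160.5] [237.  160.6] [[0.6382 0.0607 0.0952]]
yellow 1 [336.2 160.5] [266.9 160.3] [[0.646  0.0354 0.0786]]
green -1 [374.9 160.5] [302.  160.5] [[ 6.371e-01 -2.000e-04  9.270e-02]]
green 1 [399.9 160.5] [326.5 160.5] [[ 0.6354 -0.0235  0.0942]]
red -1 [432.3 160.1] [362.5 160.5] [[ 0.6416 -0.06    0.0798]]
red 1 [464.6 162.2] [390.1 160.5] [[ 0.6307 -0.0827  0.097 ]]
```

```bash
cat > m3.py <<'E'
from h import *
W=[dict(np.load(f"w{i}.npz")) for i in(1,2)]
for w in W: w["k1"]=float(w["k1"])
n=-toolR(np.deg2rad(-2.5),S).as_matrix()[:,2]; P0=np.array([.6355,.0182,.0965])
for c,side in(("blue",-1),("yellow",-1),("green",-1),("green",1),("red",1)):
  for i,w in enumerate(W):
    m=mask(w["frame"],c); z=np.zeros_like(m); z[90:256,160:480]=m[90:256,160:480]
    z=cv2.morphologyEx(z,cv2.MORPH_CLOSE,np.ones((3,3)))
    bs=blobs(z,15,5000); cap=bs[0][:,0]; band=max((b[:,0] for b in bs[1:]),key=lambda b:b[:,1].mean())
    pick=np.argmin if side<0 else np.argmax
    k=cap[cap[:,1]>cap[:,1].max()-12]; a=k[pick(k[:,0])]+[.5+.5*side,0]; a=[a[0],cap[:,1].max()+1]
    b=[band[pick(band[:,0])][0]+.5+.5*side,band[:,1].max()+1]
    top=[np.median(cap[:,0]),cap[:,1].min()]
    A,B,T=onplane(w,[a,b,top],P0,n); d=A-B
    print(c,side,i+1,"capedge",np.round(A,4),"low",np.round(B,4),"yaw",round(float(np.degrees(np.arctan2(d[1],d[0]))),1),"len",round(float(np.linalg.norm(d)),4),"tot",round(float(np.linalg.norm(T-B)),4),b)
E
python3 m3.py
```

```text
blue -1 1 capedge [0.6404 0.1194 0.0969] low [0.5657 0.123  0.0445] yaw -2.8 len 0.0913 tot 0.1392 [np.float64(253.0), np.int32(250)]
blue -1 2 capedge [0.6401 0.12   0.0966] low [0.5655 0.1235 0.0443] yaw -2.7 len 0.0911 tot 0.1402 [np.float64(184.0), np.int32(250)]
yellow -1 1 capedge [0.6373 0.0605 0.0965] low [0.5624 0.0642 0.044 ] yaw -2.8 len 0.0915 tot 0.1403 [np.float64(311.0), np.int32(251)]
yellow -1 2 capedge [0.6369 0.0604 0.0962] low [0.5621 0.0639 0.0438] yaw -2.7 len 0.0914 tot 0.1413 [np.float64(243.0), np.int32(251)]
green -1 1 capedge [ 6.348e-01 -4.000e-04  9.660e-02] low [0.56   0.0032 0.0441] yaw -2.7 len 0.0914 tot 0.1399 [np.float64(371.0), np.int32(251)]
green -1 2 capedge [ 6.345e-01 -4.000e-04  9.640e-02] low [0.5606 0.0029 0.0445] yaw -2.6 len 0.0904 tot 0.139 [np.float64(303.0), np.int32(250)]
green 1 1 capedge [ 0.6338 -0.0237  0.0966] low [ 0.559  -0.0212  0.0442] yaw -2.0 len 0.0914 tot 0.1403 [np.float64(395.0), np.int32(251)]
green 1 2 capedge [ 0.6336 -0.0238  0.0964] low [ 0.5596 -0.0204  0.0446] yaw -2.6 len 0.0904 tot 0.1391 [np.float64(326.0), np.int32(250)]
red 1 1 capedge [ 0.6305 -0.0853  0.0962] low [ 0.5558 -0.0819  0.0438] yaw -2.6 len 0.0913 tot 0.1421 [np.float64(455.0), np.int32(252)]
red 1 2 capedge [ 0.6311 -0.0837  0.0965] low [ 0.5563 -0.0813  0.0441] yaw -1.8 len 0.0914 tot 0.1404 [np.float64(386.0), np.int32(251)]
```

```bash
cat >> h.py <<'E'
YAW=np.deg2rad(-2.66); RT=toolR(YAW,S); M=RT.as_matrix(); ux,ty,tz=M.T; N=-tz; yr=-ty
L=np.array([.5609,.0208,.0442])
def topc(lane,e=0,up=0): return L+.07*ux+(lane+e)*yr+up*N   # point above the centre of a marker's upper face
E
python3 - <<'E'
from bench import env, camrig, job, sense; from h import *
env.reach(topc(.09,0,.06),RT.as_quat()); env.movel(topc(.09,0,.004),velocity=.1)
f0=sense()["contact_force"]
hit=env.movel(topc(.09,0,-.018),velocity=.015,guard=2.5)
s=sense(); print(hit,(s["position"]-topc(.09))@N,(s["position"]-topc(.09))@yr,s["contact_force"]-f0,s["clock"])
if hit: env.movel(s["position"]+.006*N,velocity=.05)
f=camrig.grab_frame("wrist"); cv2.imwrite("pics/t1.png",f["frame"][:,:,::-1])
E
```

```text
True -0.01164917973477564 7.456030720028743e-05 [-4.90761043 -1.10780545  5.78937957] 5.725
```

View pics/t1.png

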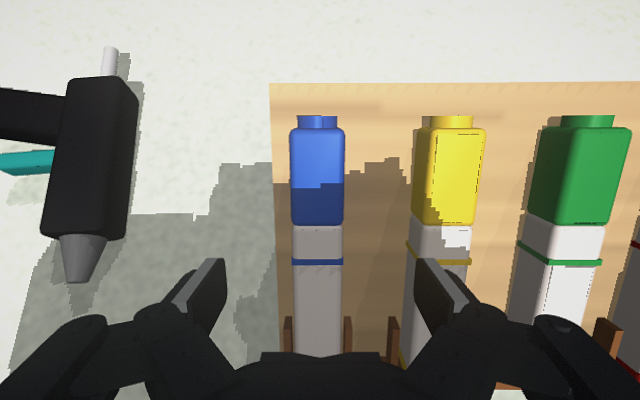

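The touch located the upper faces 1.3 mm above my camera estimate. The blue marker is centred between the fingers at column 317. The open fingers would hit the neighbouring marker, so I'll use their forward swing and close from just above it.

```bash
cat >> h.py <<'E'
def pick(env,lane,e,up,lift=.09):
    env.movel(topc(lane,e,up),velocity=.08); env.close_gripper(40)
    g=sense(); env.movel(topc(lane,0,.02),velocity=.06); env.movel(topc(lane,0,lift),velocity=.15); s=sense()
    print("pick gap",g["finger_gap"],s["finger_gap"],s["gripper_force"],s["clock"])
def trays(env):
    f=camrig.grab_frame("top"); out={}
    for c in("red","blue"):
        m=cv2.morphologyEx(mask(f["frame"],c),cv2.MORPH_CLOSE,np.ones((7,7)))
        b=blobs(m,2500,20000)[0]; q=quad(b); P=onplane(f,q,np.array([0,0,.03]),np.array([0,0,1.]))[:,:2]
        E=[P[(i+1)%4]-P[i] for i in range(4)]; l=[np.linalg.norm(e) for e in E]
        print(c,np.round(q,0).tolist(),np.round(P,3).tolist(),np.round(l,3)); r=cv2.minAreaRect(P.astype(np.float32)); print(np.round(r[0],4),np.round(r[1],4),round(r[2],1))
E
python3 - <<'E'
from bench import env, camrig, job, sense; from h import *
pick(env,.09,.002,-.0057); trays(env)
f=camrig.grab_frame("wrist"); cv2.imwrite("pics/p1.png",f["frame"][:,:,::-1])
E
```

```text
pick gap 0.26753419510422377 0.26328786416744165 39.28093135356903 8.0917
red [[199.0, 195.0], [162.0, 286.0], [129.0, 290.0], [122.0, 203.0]] [[0.544, 0.238], [0.352, 0.31], [0.342, 0.38], [0.524, 0.403]] [0.205 0.071 0.184 0.167]
[0.4432 0.3093] [0.1839 0.1665] 7.2
blue [[486.0, 185.0], [496.0, 272.0], [418.0, 279.0], [410.0, 190.0]] [[0.574, -0.368], [0.391, -0.388], [0.376, -0.222], [0.561, -0.205]] [0.184 0.166 0.186 0.163]
[ 0.4759 -0.2965] [0.1861 0.1661] 5.3
```

View pics/p1.png

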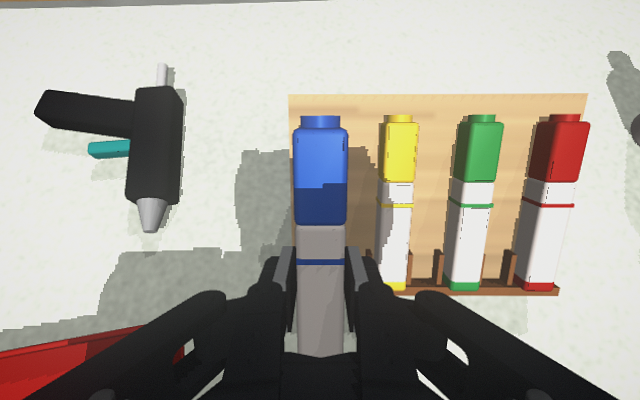

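The blue marker is held straight and centred (columns 295–347) and the neighbours are undisturbed. Next I'll set it in the red tray.

```bash
cat >> h.py <<'E'
TR={"red":(np.array([.445,.310]),np.deg2rad(7.2)),"blue":(np.array([.476,-.297]),np.deg2rad(5.3))}
def place(env,tray,off,zend=.015):
    c,a=TR[tray]; p=c+off*np.array([-np.sin(a),np.cos(a)]); q=toolR(a,0).as_quat(); P=lambda z:np.r_[p,z]
    env.reach(P(.12),q); env.movel(P(.04),velocity=.12); env.hold(.1)
    hit=env.movel(P(zend),velocity=.02,guard=2); s=sense(); print("place",hit,s["position"],s["finger_gap"])
    env.release(); env.hold(.2); s=sense(); env.movel(P(.05),velocity=.06); env.movel(P(.14),velocity=.2)
    s2=sense(); print("after release force",s["contact_force"]-s2["contact_force"],s2["clock"])
E
python3 - <<'E'
from bench import env, camrig, job, sense; from h import *
place(env,"red",.030)
f=camrig.grab_frame("wrist"); cv2.imwrite("pics/r1.png",f["frame"][:,:,::-1])
E
```

```text
place True [0.44120093 0.33975766 0.02190298] 0.26466811918090555
after release force [ 0.53974089 -1.61249879  0.75267116] 13.0583
```

View pics/r1.png

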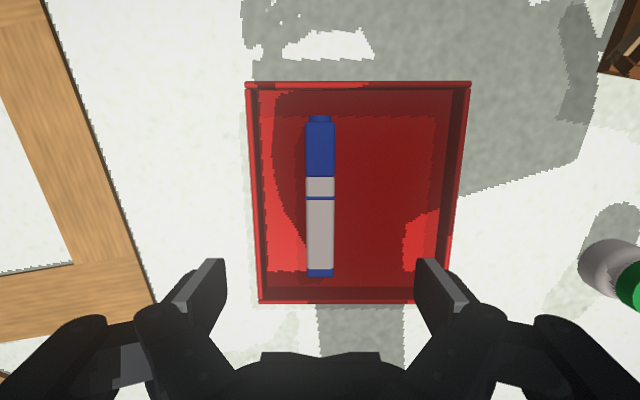

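The blue marker lies flat and lengthwise in the red tray, at (320,197), with free room to its right. Next is the red-cap marker, into the blue tray.

```bash
cat > go.py <<'E'
import sys
from bench import env, camrig, job, sense; from h import *
lane,e,up,tray,off,pic=float(sys.argv[1]),float(sys.argv[2]),float(sys.argv[3]),sys.argv[4],float(sys.argv[5]),sys.argv[6]
env.reach(topc(lane,0,.06),RT.as_quat()); pick(env,lane,e,up)
s=sense()
f=camrig.grab_frame("wrist"); cv2.imwrite(f"pics/{pic}_g.png",f["frame"][:,:,::-1])
if .2<s["finger_gap"]<.35 and s["gripper_force"]>20:
    place(env,tray,off)
    f=camrig.grab_frame("wrist"); cv2.imwrite(f"pics/{pic}.png",f["frame"][:,:,::-1])
E
python3 go.py -.09 -.002 -.0057 blue -.030 b1
```

```text
pick gap 0.26728395456932097 0.2621431486871897 39.146761894226074 17.475
place True [ 0.47873573 -0.32680047  0.02206368] 0.2628842712823931
after release force [ 0.7537828   0.0452159  -0.42291139] 22.4167
```

View pics/b1.png

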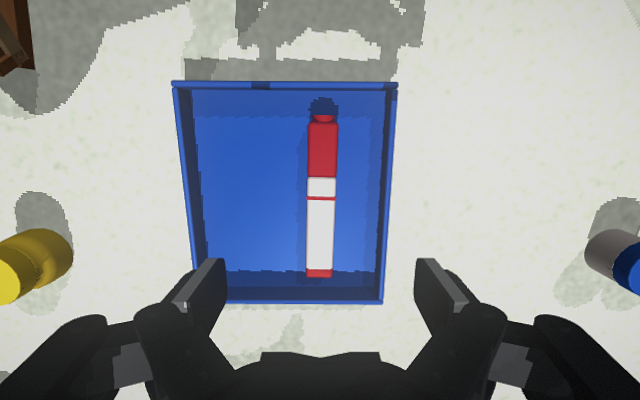

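The red-cap marker lies flat in the blue tray at (322,197), with free room to its left. Next is the yellow one, into the red tray beside the blue one.

```bash
python3 go.py .03 .002 -.0057 red -.031 r2
```

```text
pick gap 0.2620772681381578 0.26538516254255917 39.2898827791214 26.6833
place True [0.44884253 0.27921492 0.022026  ] 0.26666209234811045
after release force [-0.18693034 -1.56941372  0.70152831] 31.575
```

View pics/r2.png

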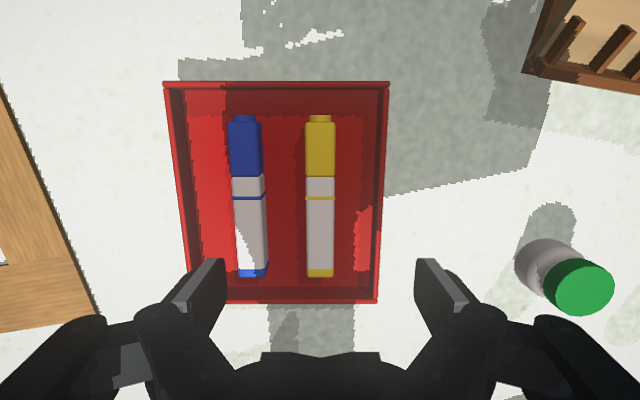

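The blue (248,197) and yellow (320,197) markers lie flat side by side in the red tray. The last is the green one, into the blue tray.

```bash
python3 go.py -.03 0 -.0057 blue .031 b2
```

```text
pick gap 0.26327334962762083 0.2673445019197235 39.250293374061584 35.5833
place True [ 0.47307943 -0.26613528  0.0219772 ] 0.2629047183016082
after release force [ 0.09581865 -0.72928868  0.2162929 ] 40.5333
```

View pics/b2.png

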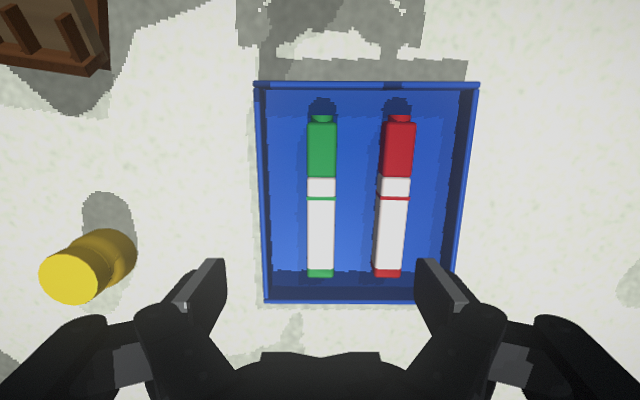

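The green (321,197) and red (394,197) markers lie flat side by side in the blue tray, and the arm is clear of everything. I'll hand in.

```bash
python3 -c "
from bench import env, camrig, job, sense
env.hold(.3); print(job.hand_in())"
```

```text
the job is handed in; nothing more can be done
None
```

The job is handed in at about 41 s: the red tray holds the blue and yellow markers and the blue tray the red and green ones, dealt red, blue, red, blue and all lying flat side by side in the last pictures; the hand-in call returned no verdict.

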